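Clamp a turned collar on the router fixture with a snap cap

TASK

Set the wooden collar into the round pocket of the plywood fixture, narrow end down over the steel stud, then push the black snap cap, open end down as it stands, onto the stud until it clicks, and keep pressing after the click so that the collar is pushed well down against the pocket's sprung floor. Finish while still holding the cap pressed down like that: do not let go or back off. Leave the wrench, the brush and the wooden offcut where they lie.

Things in the scene. Friction and masses are not known exactly. Their poses are not given: they have to be found in the camera images.
- pocket (a point): Centre of the mouth of the round pocket in the fixture's top face. Fixture: fixed plywood block 110 x 110 mm, 26 mm thick, on the brown board (board top 12 mm above the table). Pocket 52 mm across, mouth chamfered 2 mm. Its floor is a flat black sprung pad, 10 mm below the mouth at rest. z up; x, y along the block's sides.
- stud_top (a point): Tip of the fixed upright steel stud in the centre of the pocket, 49 mm above the pocket's mouth. Diameter 14 mm, the last 7 mm tapering to 6 mm. Four spring balls, centred 13.5 mm below the tip, stick out to 21 mm across: they give way as the cap's lip is pushed past, taking about 12 N over some 4 mm, then snap out behind it and the force drops (the click).
- floor_pad (a joint): How far the pocket's sprung floor is pushed down, in m: 0 at rest, at most 0.005 (bottomed). It yields above about 2.5 N and takes about 2 N more per mm; the loose collar alone does not move it.
- collar_center (a point): Centre, half-way up, of the loose turned wooden collar (about 100 g), 38 mm tall, with a 27 mm bore right through: lower 26 mm is the narrow end, 48 mm across; upper 12 mm a flange, 60 mm across. Starts on the brown board, narrow end down. Home in the pocket it rests on the sprung floor, this point 9 mm and its top face 28 mm above the mouth. z points from narrow end to flange.
- collar_flange (a point): The collar's axis at mid-height of its 60 mm flange, 13 mm above the collar's centre: the easiest height to grip it, with fingers across the flange.
- cap_center (a point): Centre, half-way up, of the loose black snap cap (about 50 g): plain and round, 40 mm across, 46 mm tall, closed at the top. Starts on the brown board, open end down. z points from open end to closed top. The cap can be gripped across this point and pushed down by it.
- cap_rim (a point): Centre of the cap's open lower rim, 23 mm below its centre. A lip here, 3 mm thick, has a 17 mm hole; above it the bore is 25 mm, 32 mm deep from the rim. Over the seated collar the lip meets the balls with this point 9 to 10 mm below the stud's tip; 21 mm below the tip the click is past and the rim meets the collar's top; pressing on pushes collar and sprung floor down, up to 5 mm.
- wrench_center (a point): Loose steel wrench, 170 mm long, on the board beyond the fixture; to be left alone. Its point is in the middle of it.
- brush_center (a point): Loose wooden-handled brush, 200 mm long, on the board to the right; to be left alone. Its point is in the middle of it.
- offcut_center (a point): Loose wooden offcut, 110 x 55 x 25 mm, on the board to the left; to be left alone. Its point is its centre.

How it is judged:
By the outcome, as a careful person would: the job done as asked, in the order asked, and still so for the second after the job is handed in, while the arm keeps its last pose, push and grip.
It also fails if it takes over 64 s, if anything falls off the work surface, if the arm or the gripper's body presses on something with over 40 N, if the wrist force passes 120 N, or if a joint passes its speed limit or range.

ROBOT

A 7-joint arm with a two-finger parallel gripper is mounted at the origin on the work surface. World frame = base frame: x ahead of the robot, y to its left, z up, the work surface at z = 0. Lengths are in m, angles in rad, forces in N, time in s.
With the tool pointing down it reaches from about 0.375 to 0.925 m from the base axis. Payload 3.1 kg.
Tool frame: the origin (TCP) lies at the very end of the fingers, on their centre line; the grasp point (between the pads) lies behind it (env.pinch_z is the z of the grasp point in the tool frame, in m); z points along the fingers, x is the direction in which the jaws open and shut, and the axes are right-handed (so a half turn about z gives the same grasp; the last joint's range is limited). The gripper opens to 85 mm and grips with 20 to 120 N. Pads are 22 mm wide; open, the fingers measure 114 mm over their backs; the gripper's body (76 mm by 85 mm) begins 54 mm behind the grasp point. The pads swing forward as they close: fully open they stand 13 mm farther back than shut.
Start: joints at [-1.425, 0.383, 0.044, 1.598, -0.018, 1.161, -0.05], TCP at [0.157, 0.631, 0.231] pointing down, gripper open.
Joint ranges: [-2.61, 2.61], [-0.41, 2.15], [-1.48, 1.57], [0, 2.5], [-1.57, 4.71], [0.05, 1.97], [-2.85, 2.85]. Speed limits (rad/s): [2.79, 2.79, 3.14, 3.14, 3.14, 3.14, 3.14].

INTERFACE

Orientations are given as a rotation vector (axis times angle).
In Python, from station import env gives the robot as it stands. Calls block until the motion is done:
- env.movep(position, orientation): joint-space move of the TCP to a pose.
- env.move_l(position, frame=None, v=0.15): straight line of the TCP; frame=None keeps the orientation; v is the mean speed in m/s.
- env.movej(angles): joint-space move.
- env.move_gripper(opening): finger opening in m; the grip force is fixed at half the most; returns when the fingers have stopped.
- env.sleep(seconds).
- env.ik(position, orientation): joint angles nearest the present ones, or None.
- env.camera(name): name is "scene" or "top"; returns a dict with "pixels" (384x512x3 uint8, red, green, blue), "vfov" (degrees; the focal length in pixels is half the picture's height over the tangent of half this angle, whatever the lens; pixels are square), "cx", "cy" (the principal point, pixels), "camera_from_world" (4x4, takes a point from world to camera coordinates). Camera axes: x right, y up, looking along -z (the intrinsics and any distortion apply to the point x, -y, -z); pixel columns grow to the right and rows downward; lengths in m; the calibration is good to about 2 mm. A picture is of the moment at which its call begins. There is no depth.
A pose or a line that the arm cannot do raises env.IKError and nothing moves.
- env.hand_in(): hands the job in, once; it reports no verdict.
Readings, each from a call of its own:
- env.get_clock(): time.
- env.get_q(): joint angles.
- env.get_qvel(): joint speeds.
- env.get_joint_efforts(): joint torques, N m.
- env.get_ee_pos(): TCP position.
- env.get_tool_rot(): TCP orientation.
- env.get_contact_force(): force on the tool from outside, world axes, zero at the start.
- env.get_ft_torque(): the same for the moment, N m.
- env.get_opening(): finger opening in m.
Only numpy, scipy, OpenCV 4.12 (cv2) and the standard library are available. Lean on these libraries where they do the work, as an engineer would, in place of code of your own. Each camera call takes 0.05 s, during which the arm holds its last target.

## Working session

There is one attempt and no reset: what is moved stays moved. The work goes in short steps, each a Python script; the robot and the scene stay as the last script left them, time stands still between calls to the robot, and variables do not carry over. Pictures are saved under pics/ and viewed, and the job is handed in when it is done.

```bash
ls; mkdir -p pics
python3 - <<'E'
from station import env
import cv2,numpy as np
print(env.get_clock(),env.get_ee_pos(),env.get_tool_rot(),env.pinch_z,env.get_opening())
for n in("scene","top"):
    c=env.camera(n); print(n,{k:(v if k!='pixels' else v.shape) for k,v in c.items()})
    cv2.imwrite(f"pics/{n}0.png",c["pixels"][:,:,::-1]); np.save(f"{n}0.npy",c,allow_pickle=True)
E
```

```text
pics
0.0 [0.15665593 0.62985353 0.22986414] [ 2.4736166   1.93389667 -0.00319857] -0.0187 0.08531487552538808
scene {'pixels': (384, 512, 3), 'vfov': 48.84415916435366, 'cx': 251.1350424839669, 'cy': 197.4996625907059, 'camera_from_world': array([[ 0.27614618,  0.9609704 , -0.01670894, -0.15711398],
       [-0.61473723,  0.18996243,  0.76551447,  0.33232422],
       [ 0.73881082, -0.20112229,  0.64320168, -1.67385549],
       [ 0.        ,  0.        ,  0.        ,  1.        ]])}
top {'pixels': (384, 512, 3), 'vfov': 42.14255305509296, 'cx': 251.12709357242343, 'cy': 195.2979090855537, 'camera_from_world': array([[ 0.01893556, -0.99955248, -0.02315801,  0.00924538],
       [ 0.99614635,  0.01687699,  0.08606746, -0.62681829],
       [-0.0856381 , -0.0246985 ,  0.99602013, -1.47643392],
       [ 0.        ,  0.        ,  0.        ,  1.        ]])}
```

View pics/scene0.png

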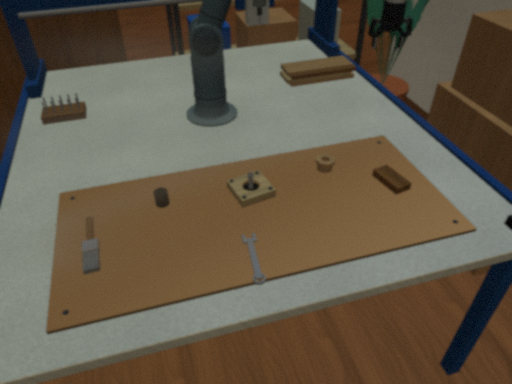

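View pics/top0.png

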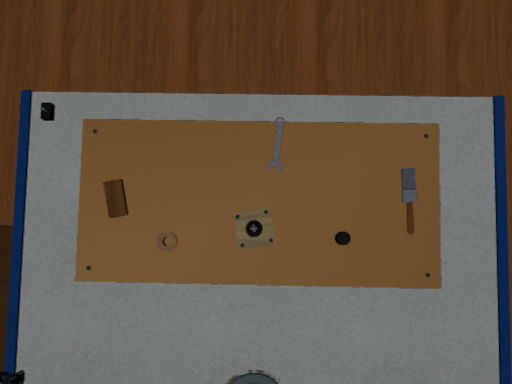

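```bash
cat > h.py <<'E'
import numpy as np,cv2
def ld(n): return np.load(n,allow_pickle=True).item()
def intr(c):
    h=c["pixels"].shape[0]; f=h/2/np.tan(np.radians(c["vfov"])/2); return f
def ray(c,u,v):
    f=intr(c); M=np.array(c["camera_from_world"]); d=np.array([(u-c["cx"])/f,-(v-c["cy"])/f,-1.])
    R=M[:3,:3]; return -R.T@M[:3,3], R.T@d
def plane(c,u,v,z):
    o,d=ray(c,u,v); return o+d*(z-o[2])/d[2]
def proj(c,p):
    f=intr(c); M=np.array(c["camera_from_world"]); q=M[:3,:3]@np.asarray(p)+M[:3,3]
    return np.array([c["cx"]+f*q[0]/-q[2], c["cy"]-f*q[1]/-q[2]])
def tri(c1,p1,c2,p2):
    o1,d1=ray(c1,*p1);o2,d2=ray(c2,*p2);d1/=np.linalg.norm(d1);d2/=np.linalg.norm(d2)
    s=np.linalg.lstsq(np.c_[d1,-d2],o2-o1,rcond=None)[0]; a=o1+s[0]*d1;b=o2+s[1]*d2
    return (a+b)/2,np.linalg.norm(a-b)
def crop(c,x,y,w,h,s,fn):
    im=c["pixels"][y:y+h,x:x+w,::-1]; im=cv2.resize(im,None,fx=s,fy=s,interpolation=cv2.INTER_CUBIC)
    return cv2.convertScaleAbs(im,alpha=1.6)
E
python3 - <<'E'
from h import *
t=ld("top0.npy");s=ld("scene0.npy")
a=np.vstack([np.hstack([crop(t,145,220,44,44,6,0),crop(t,232,206,44,44,6,0),crop(t,320,216,44,44,6,0)]),
np.hstack([crop(s,304,142,44,44,6,0),crop(s,228,166,48,44,6,0)[:, :264],crop(s,140,175,44,44,6,0)])])
cv2.imwrite("pics/crops0.png",a)
E
```

```text
(no output)
```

View pics/crops0.png

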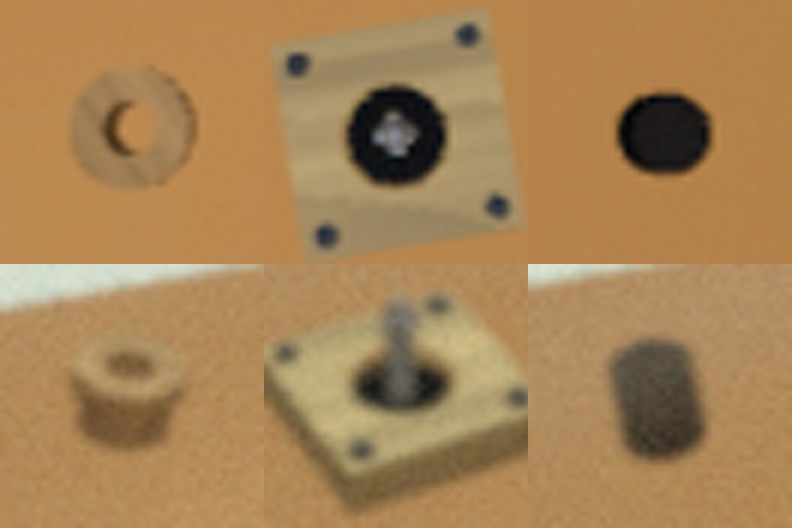

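```bash
cat > seg.py <<'E'
from h import *
def up(c,x,y,w,h,k=8):
    im=c["pixels"][y:y+h,x:x+w]; return cv2.resize(im,None,fx=k,fy=k,interpolation=cv2.INTER_CUBIC)
def full(pt,x,y,k=8): return ((pt[0]+.5)/k-.5+x,(pt[1]+.5)/k-.5+y)
def blobs(m,x,y,k=8,amin=200):
    cs,_=cv2.findContours(m.astype(np.uint8),cv2.RETR_EXTERNAL,cv2.CHAIN_APPROX_NONE)
    out=[]
    for q in cs:
        a=cv2.contourArea(q)
        if a<amin: continue
        mm=cv2.moments(q); ce=(mm["m10"]/a,mm["m01"]/a)
        bx=cv2.boundingRect(q)
        e=cv2.fitEllipse(cv2.convexHull(q))
        out.append((a/k/k,full(ce,x,y,k),full(e[0],x,y,k),(e[1][0]/k,e[1][1]/k),q))
    return sorted(out,key=lambda b:-b[0])
E
python3 - <<'E'
from seg import *
t=ld("top0.npy");s=ld("scene0.npy")
vis=[]
def show(nm,c,x,y,w,h,f,amin=300):
    im=up(c,x,y,w,h); hsv=cv2.cvtColor(im,cv2.COLOR_RGB2HSV); m=f(im.astype(int),hsv.astype(int))
    B=blobs(m,x,y,amin=amin); v=im[:,:,::-1].copy()
    for b in B[:6]:
        print(nm,"area %.1f"%b[0],"cen %.2f %.2f"%b[1],"ell %.2f %.2f"%b[2],"ax %.2f %.2f"%b[3]); cv2.drawContours(v,[b[4]],-1,(0,255,0),1)
    vis.append(cv2.resize(cv2.convertScaleAbs(v,alpha=1.5),(264,264))); return B
for p in[(167,241),(150,225),(254,215),(254,228),(245,216),(342,238)]: print(p,t["pixels"][p[1],p[0]])
for p in[(325,157),(325,170),(310,175),(250,200),(255,188),(162,198)]: print(p,s["pixels"][p[1],p[0]])
sat=lambda im:(im[:,:,0]-im[:,:,2])/(im[:,:,0]+1)
bt=sat(t["pixels"][222:262,150:153].astype(int)).mean();bs=sat(s["pixels"][142:186,304:308].astype(int)).mean();print(bt,bs)
show("collar_t",t,145,220,44,44,lambda i,h:sat(i)<.54)
show("fix_t",t,232,206,44,44,lambda i,h:sat(i)<.54)
show("dark_t",t,232,206,44,44,lambda i,h:i.sum(2)<200,100)
show("cap_t",t,320,216,44,44,lambda i,h:i.sum(2)<220)
show("collar_s",s,306,146,38,38,lambda i,h:sat(i)<.45)
show("cap_s",s,142,180,38,38,lambda i,h:i[:,:,0]<115)
v=np.vstack([np.hstack(vis[:3]),np.hstack(vis[3:])]);cv2.imwrite("pics/seg0.png",v)
E
```

```text
(167, 241) [117  85  50]
(150, 225) [116  85  49]
(254, 215) [97 84 61]
(254, 228) [79 79 86]
(245, 216) [96 83 60]
(342, 238) [18 16 16]
(325, 157) [84 64 42]
(325, 170) [75 58 35]
(310, 175) [112  86  55]
(250, 200) [77 63 39]
(255, 188) [32 31 23]
(162, 198) [46 39 28]
0.5681643979405865 0.42351251997792994
collar_t area 335.6 cen 166.13 240.92 ell 166.15 240.90 ax 20.80 21.22
fix_t area 1447.0 cen 253.65 228.13 ell 253.52 227.95 ax 50.27 51.56
dark_t area 235.1 cen 253.58 228.24 ell 253.59 228.23 ax 17.45 17.60
dark_t area 13.8 cen 237.12 216.37 ell 237.12 216.34 ax 4.18 4.51
dark_t area 13.4 cen 241.99 244.93 ell 241.99 244.94 ax 4.22 4.23
dark_t area 12.4 cen 270.46 239.97 ell 270.43 239.97 ax 3.90 4.32
dark_t area 12.3 cen 265.46 211.47 ell 265.47 211.47 ax 3.94 4.19
cap_t area 202.6 cen 342.23 237.81 ell 342.22 237.76 ax 15.36 17.40
collar_s area 139.7 cen 325.02 158.44 ell 325.05 158.31 ax 11.09 18.77
collar_s area 66.2 cen 314.77 147.17 ell 314.02 147.18 ax 5.53 34.25Traceback (most recent call last):
  File "<stdin>", line 19, in <module>
  File "<stdin>", line 6, in show
  File "seg.py", line 13, in blobs
    e=cv2.fitEllipse(cv2.convexHull(q))
cv2.error: OpenCV(4.12.0) /io/opencv/modules/imgproc/src/shapedescr.cpp:361: error: (-201:Incorrect size of input array) There should be at least 5 points to fit the ellipse in function 'fitEllipseNoDirect'
```

Run:
```python
from seg import *
np.set_printoptions(precision=4,suppress=True)
t=ld("top0.npy");s=ld("scene0.npy")
print("campos",ray(t,0,0)[0],ray(s,0,0)[0])
scr=np.array([[237.12,216.37],[241.99,244.93],[270.46,239.97],[265.46,211.47]])
P=np.array([plane(t,*q,.038) for q in scr]);print(P,P.mean(0),np.linalg.norm(P-np.roll(P,1,0),axis=1))
print("pocket dark",plane(t,253.58,228.24,.038),"fix area-cent",plane(t,253.65,228.13,.034))
pk=P.mean(0); C=plane(t,166.14,240.91,.044);K=plane(t,342.22,237.8,.035);print("collar",C,"cap",K)
v=cv2.convertScaleAbs(cv2.resize(s["pixels"][140:212,140:350,::-1],None,fx=3.8,fy=3.8,interpolation=cv2.INTER_CUBIC),alpha=1.6)
def dot(p):
    q=proj(s,p);print(q);cv2.circle(v,tuple(int(round((a-o+.5)*3.8)) for a,o in zip(q,(140,140))),2,(0,0,255),-1)
for p in P: dot(p)
dot([pk[0],pk[1],.087]);
an=np.linspace(0,2*np.pi,24)
for o,r,z in((C,.03,.05),(K,.02,.058),(K,.02,.012),(pk,.026,.038)):
    for a in an: 
        q=proj(s,[o[0]+r*np.cos(a),o[1]+r*np.sin(a),z]);cv2.circle(v,tuple(int(round((a-o+.5)*3.8)) for a,o in zip(q,(140,140))),1,(0,255,0),-1)
cv2.imwrite("pics/chk0.png",v[:600,:800])
```

```text
campos [ 0.4978 -0.0166  1.5247] [ 1.4843 -0.2488  0.8196]
[[ 0.5618  0.0609  0.038 ]
 [ 0.4772  0.0446  0.038 ]
 [ 0.4935 -0.0397  0.038 ]
 [ 0.5779 -0.0235  0.038 ]] [0.5276 0.0106 0.038 ] [0.0859 0.0861 0.0858 0.086 ]
pocket dark [0.5273 0.0111 0.038 ] fix area-cent [0.5277 0.0109 0.034 ]
collar [0.4848 0.2701 0.044 ] cap [ 0.5039 -0.2524  0.035 ]
[270.0826 188.1238]
[256.5908 172.7151]
[231.3809 180.7696]
[243.9356 196.9103]
[250.1942 171.1687]
```

View pics/chk0.png

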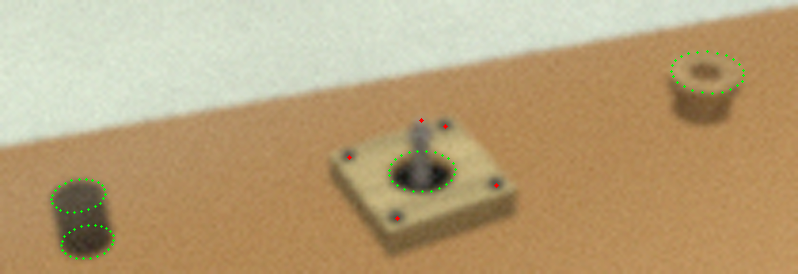

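```bash
cat > m.py <<'E'
from station import env
import numpy as np,cv2
np.set_printoptions(precision=4,suppress=True)
def ori(deg): a=np.radians(deg)/2; return np.pi*np.array([np.cos(a),np.sin(a),0])
def st(l=""): print(l,"t%.2f"%env.get_clock(),env.get_ee_pos(),"F",env.get_contact_force(),"op %.4f"%env.get_opening())
def pic(n):
    for k in("scene","top"):
        c=env.camera(k); np.save(f"{k}{n}.npy",c,allow_pickle=True); cv2.imwrite(f"pics/{k}{n}.png",c["pixels"][:,:,::-1])
E
python3 - <<'E'
from m import *
C=np.array([.4848,.2701]); phi=90.
print([env.ik([*C,.15],ori(p)) for p in(90,-90,119,29)])
p=119 
env.movep([*C,.10],ori(90)); st("above"); print(env.get_q())
env.move_l([*C,.022]); st("down"); pic(1)
E
```

```text
[array([-0.8331,  0.3001,  0.2906,  1.914 , -0.1049,  0.9419,  1.0779]), array([-1.1448,  0.3462,  0.665 ,  1.9278, -0.2597,  0.9534, -1.9274]), array([-0.7711,  0.2968,  0.2183,  1.9111, -0.0784,  0.9418,  1.561 ]), array([-0.9752,  0.314 ,  0.4585,  1.9206, -0.1696,  0.9445,  0.0699])]
above t1.93 [0.4845 0.2719 0.1003] F [-0.5716  0.2762  0.2054] op 0.0851
[-0.8242  0.3708  0.2807  1.9443 -0.136   0.8433  1.1021]
down t2.60 [0.4852 0.2707 0.0224] F [-0.1022 -0.3091 -0.1291] op 0.0854
```

Run:
```python
from h import *
t=ld("top1.npy");s=ld("scene1.npy")
cv2.imwrite("pics/c1.png",np.hstack([crop(t,130,200,75,75,5,0),crop(s,287,110,75,75,5,0)]))
```

```text
(no output)
```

View pics/c1.png

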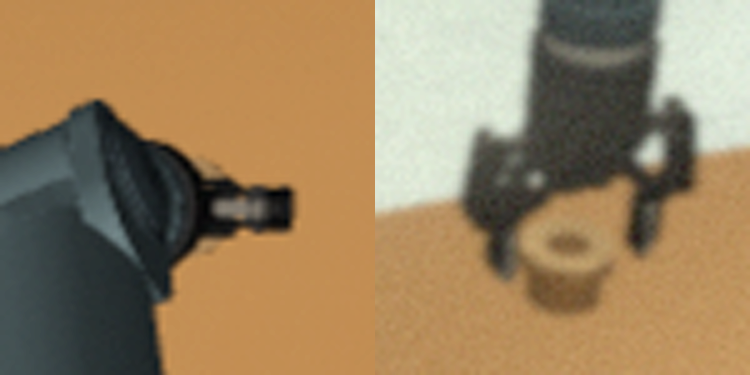

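Run:
```python
from m import *
from h import *
s=ld("scene1.npy")
for z in(.022,.035,.045): print(z,proj(s,[.4852,.2307,z]),proj(s,[.4852,.3107,z]))
env.move_gripper(0.0); st("grip"); 
env.move_l([.4852,.2707,.13]); st("lift"); pic(2)
s=ld("scene2.npy");t=ld("top2.npy")
cv2.imwrite("pics/c2.png",np.hstack([crop(t,130,200,75,75,5,0),crop(s,287,80,75,75,5,0)]))
```

```text
0.022 [313.3217 167.7809] [336.4242 163.4196]
0.035 [313.6414 164.4534] [336.8827 160.1047]
0.045 [313.89   161.8654] [337.2391 157.5269]
grip t3.08 [0.4858 0.2705 0.0237] F [-0.2957 -1.2237  5.8396] op 0.0579
lift t3.94 [0.4842 0.2702 0.129 ] F [ 0.495  -1.0182 -1.5982] op 0.0578
```

View pics/c2.png

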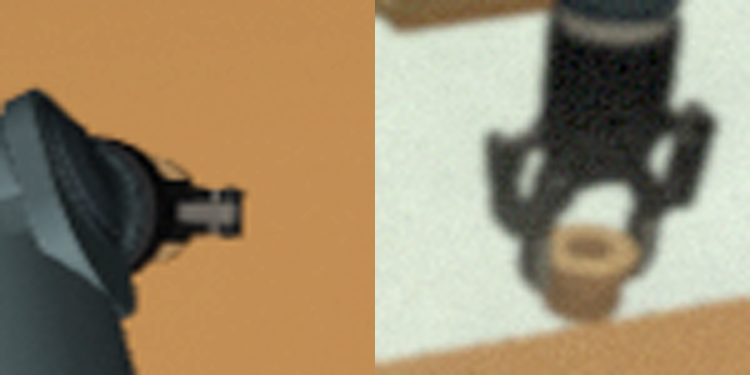

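Run:
```python
from seg import *
s=ld("scene2.npy");x,y,w,h=310,115,30,32
im=up(s,x,y,w,h)
i=im.astype(int);m=((i[:,:,0]-i[:,:,2])>22)&(np.arange(h*8)[:,None]<27.5*8)
v=im[:,:,::-1].copy()
for b in blobs(m,x,y)[:2]: print(b[:4],np.array(full(b[4].min((0,1)),x,y)),full(b[4].max((0,1)),x,y)); cv2.drawContours(v,[b[4]],-1,(0,255,0),1)
Q=[.4842,.2702]
for dx in(-.004,0,.004):
  p=[Q[0]+dx,Q[1]]
  top=proj(s,[*p,.129+.0263]);print(dx,"pred top",top)
an=np.linspace(0,2*np.pi,60)
for r,z in((.03,.1553),(.024,.1173),(.0135,.1553)):
  for a in an:
    q=proj(s,[Q[0]+r*np.cos(a),Q[1]+r*np.sin(a),z]);cv2.circle(v,(int((q[0]-x+.5)*8),int((q[1]-y+.5)*8)),1,(0,0,255),-1)
cv2.imwrite("pics/c3.png",cv2.convertScaleAbs(cv2.resize(v,None,fx=2.3,fy=2.3),alpha=1.5))
```

```text
(263.5390625, (329.37890381821956, 132.96197035049752), (328.8126411437988, 133.23254013061523), (18.61880111694336, 23.037981033325195)) [320.9375 124.3125] (np.float64(339.4375), np.float64(141.9375))
-0.004 pred top [328.34473709 128.66035305]
0 pred top [328.89190826 129.31853943]
0.004 pred top [329.4416307  129.97979471]
```

View pics/c3.png

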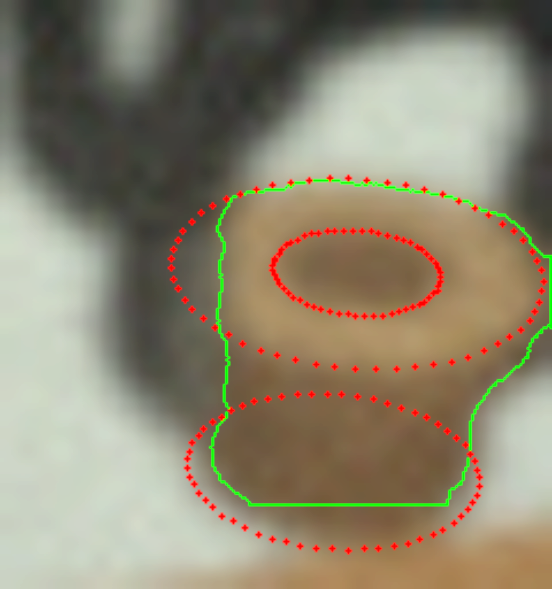

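Run:
```python
from m import *
from seg import *
P=[.5275,.0108]
env.movep([*P,.13],ori(90)); st("above"); env.sleep(.3); st(); print(env.get_tool_rot()); e=env.get_ee_pos(); pic(3)
s=ld("scene3.npy");x,y,w,h=222,120,60,75
im=up(s,x,y,w,h);v=im[:,:,::-1].copy()
an=np.linspace(0,2*np.pi,60)
def ring(o,r,z,col):
  for a in an:
    q=proj(s,[o[0]+r*np.cos(a),o[1]+r*np.sin(a),z]);cv2.circle(v,(int((q[0]-x+.5)*8),int((q[1]-y+.5)*8)),1,col,-1)
ring(e,.03,e[2]+.0263,(0,0,255));ring(e,.0135,e[2]+.0263,(0,0,255));ring(e,.024,e[2]-.0117,(0,0,255));ring(P,.026,.038,(0,255,0));ring(P,.003,.087,(0,255,0))
cv2.imwrite("pics/c4.png",cv2.convertScaleAbs(v,alpha=1.5))
```

```text
above t5.07 [0.5275 0.0129 0.1297] F [ 0.0915  1.1164 -1.6699] op 0.0576
 t5.37 [0.5276 0.0124 0.1299] F [-0.1908  0.534  -1.3569] op 0.0576
[-2.2183 -2.2242 -0.0003]
```

View pics/c4.png

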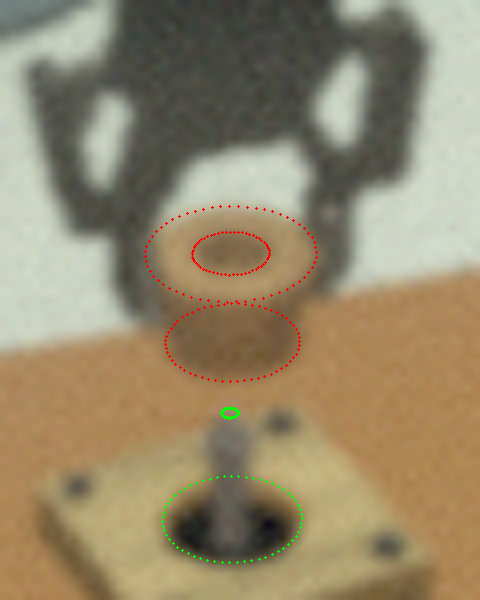

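```bash
cat >> m.py <<'E'
def ee(n=5):
    a=[]
    for _ in range(n): a.append(env.get_ee_pos()); env.sleep(.02)
    return np.mean(a,0)
def fz(n=4):
    a=[]
    for _ in range(n): a.append(env.get_contact_force()); env.sleep(.02)
    return np.mean(a,0)
E
python3 - <<'E'
from m import *
P=np.array([.5275,.0108])
a=ee(); f=fz();print(a,f)
c=np.array([.5275,.0108])-(a[:2]-P)
env.move_l([*c,.118]); env.sleep(.2); a=ee(); print(a)
c=c-(a[:2]-P)*.8
for z in(.085,.075,.068,.062,.058,.054,.050,.047,.044,.042,.040,.039,.038,.037,.036):
    env.move_l([*c,z],v=.06); e=ee(3);g=fz(3)-f; print("%.3f"%z,e,g,"t%.2f"%env.get_clock())
    if g[2]>6 or np.hypot(g[0],g[1])>8: print("stop");break
pic(4)
E
```

```text
[0.5275 0.0114 0.13  ] [-0.0347  0.0651 -1.685 ]
[0.5278 0.0102 0.1184]
0.085 [0.5274 0.0106 0.0849] [0.1291 0.2332 0.7119] t6.95
0.075 [0.5267 0.0106 0.0745] [ 0.2396 -0.2669  0.4655] t7.37
0.068 [0.5267 0.0107 0.0675] [0.2098 0.4308 0.3306] t7.73
0.062 [0.5268 0.0107 0.0616] [0.0973 0.3425 0.2772] t8.08
0.058 [0.527  0.0107 0.0577] [-0.0206  0.257  -0.0282] t8.43
0.054 [0.5269 0.0107 0.0537] [-0.4128  0.2622  0.3475] t8.78
0.050 [0.5269 0.0107 0.0497] [0.2401 0.339  0.8152] t9.13
0.047 [0.527  0.0107 0.0468] [0.2275 0.8743 0.4189] t9.48
0.044 [0.527  0.0107 0.0438] [-0.2411 -0.0372  0.4567] t9.83
0.042 [0.5271 0.0107 0.0419] [-0.0766  0.5794  0.1697] t10.18
0.040 [0.5271 0.0107 0.0399] [ 0.1952 -0.0046  0.3552] t10.53
0.039 [0.5273 0.0107 0.0393] [-0.8375  0.4012  3.3699] t10.88
0.038 [0.5273 0.0107 0.0382] [-1.4017 -0.2153  5.481 ] t11.23
0.037 [0.5274 0.0107 0.0372] [-1.7876 -0.6234  7.4129] t11.58
stop
```

Run:
```python
from m import *
from seg import *
e=env.get_ee_pos()
env.move_l([e[0],e[1],.0393]); st(); env.move_gripper(.085); st("open")
env.move_l([e[0],e[1],.16],v=.2); st()
env.movep([.5039,-.2524,.16],ori(90)); st(); pic(5)
P=[.5275,.0108]
L=[]
for s,x,y,w,h in((ld("scene5.npy"),228,155,46,50),(ld("top5.npy"),230,204,46,50)):
  im=up(s,x,y,w,h);v=im[:,:,::-1].copy()
  an=np.linspace(0,2*np.pi,60)
  for r,z,col in((.03,.066,(0,0,255)),(.0135,.066,(0,0,255)),(.003,.087,(0,255,0))):
   for a in an:
    q=proj(s,[P[0]+r*np.cos(a),P[1]+r*np.sin(a),z]);cv2.circle(v,(int((q[0]-x+.5)*8),int((q[1]-y+.5)*8)),1,col,-1)
  L.append(cv2.convertScaleAbs(v,alpha=1.5))
cv2.imwrite("pics/c5.png",np.hstack(L))
```

```text
t11.93 [0.5275 0.0107 0.0392] F [-1.286   0.0181  1.6307] op 0.0577
open t12.32 [0.5273 0.0107 0.0391] F [ 0.3525 -0.3679  0.3032] op 0.0850
 t13.07 [0.5264 0.0108 0.1591] F [-1.256   0.8884  0.1883] op 0.0850
 t14.11 [ 0.5043 -0.2502  0.159 ] F [ 1.1996  1.0763 -0.7632] op 0.0846
```

View pics/c5.png

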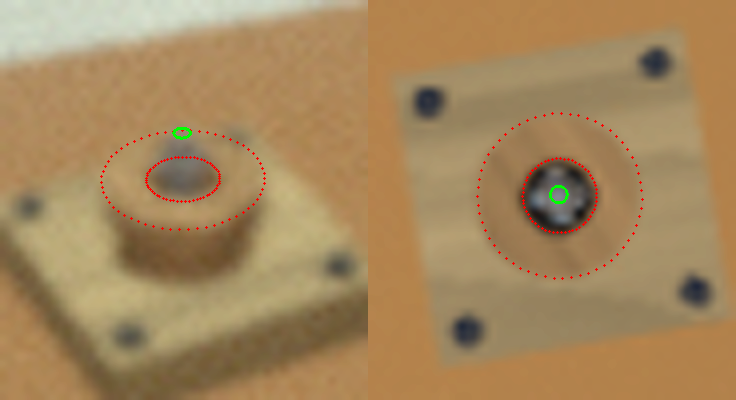

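View pics/scene5.png

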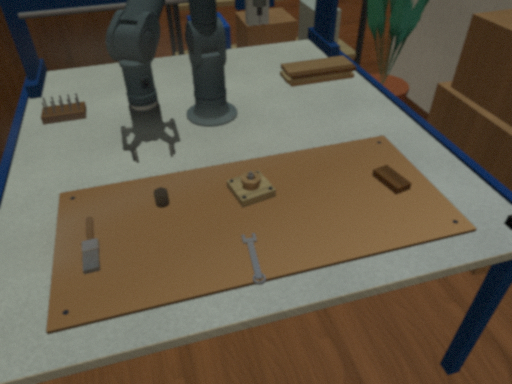

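Run:
```python
from m import *
from seg import *
K=np.array([.5039,-.2524])
env.sleep(.2); a=ee(); c=K-(a[:2]-K); print(a)
env.move_l([*c,.06]); env.move_l([*c,.019],v=.08); env.sleep(.15); st("down")
env.move_gripper(0.0); env.sleep(.2); st("grip"); e=ee()
env.move_l([*c,.14]); st("lift")
P=[.5275,.0108]
env.movep([*P,.14],ori(90)); env.sleep(.4); st("above"); a=ee(); print(a,fz()); pic(6)
s=ld("scene6.npy");x,y,w,h=222,100,60,75
dz=.012-e[2]
im=up(s,x,y,w,h);v=im[:,:,::-1].copy()
an=np.linspace(0,2*np.pi,60)
def ring(o,r,z,col):
  for q in an:
    q=proj(s,[o[0]+r*np.cos(q),o[1]+r*np.sin(q),z]);cv2.circle(v,(int((q[0]-x+.5)*8),int((q[1]-y+.5)*8)),1,col,-1)
ring(a,.02,a[2]+dz,(0,0,255));ring(a,.02,a[2]+dz+.046,(0,0,255));ring(P,.03,.066,(0,255,0));ring(P,.003,.087,(0,255,0))
cv2.imwrite("pics/c6.png",cv2.convertScaleAbs(v,alpha=1.5)); print("rim offset",dz)
```

```text
[ 0.5045 -0.2511  0.16  ]
down t16.12 [ 0.5038 -0.254   0.0195] F [-0.1939 -0.3984  0.4866] op 0.0851
grip t16.81 [ 0.5039 -0.2539  0.0195] F [-0.5937 -0.0997  2.8823] op 0.0387
lift t17.85 [ 0.5024 -0.2531  0.1389] F [-0.6727 -1.0106 -0.1263] op 0.0387
above t19.28 [0.5276 0.01   0.14  ] F [ 0.8222  0.7273 -0.0068] op 0.0388
[0.5276 0.0102 0.14  ] [-0.0959  0.0917 -0.5115]
rim offset -0.007471019242356967
```

View pics/c6.png

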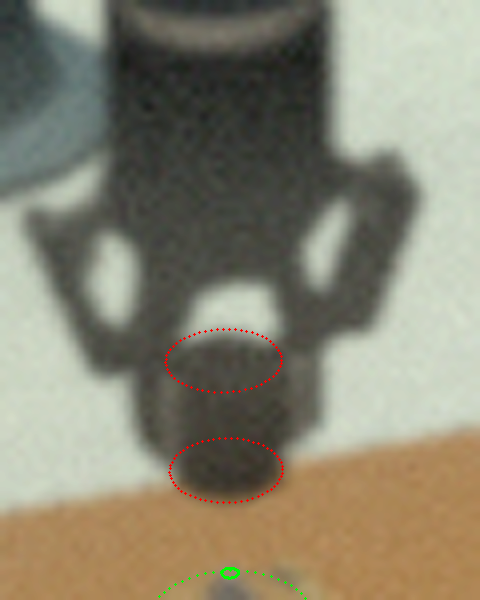

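Run:
```python
from m import *
P=np.array([.5275,.0108]); f=fz(); a=ee(3); c=P-(a[:2]-P)
for z in(.105,.096,.092,.088,.086,.084,.0825,.081,.0795,.078,.0765,.075):
    env.move_l([*c,z],v=.06); e=ee(3);g=fz(3)-f; print("%.4f"%z,e,g,"op %.4f t%.2f"%(env.get_opening(),env.get_clock()))
    if g[2]>25 or np.hypot(g[0],g[1])>8: print("stop");break
```

```text
0.1050 [0.5277 0.0106 0.105 ] [-0.0625 -0.3346  0.3154] op 0.0390 t20.48
0.0960 [0.527  0.0107 0.0955] [ 0.2426 -0.0933  0.4002] op 0.0388 t20.88
0.0920 [0.5273 0.0107 0.0918] [ 0.3176 -0.428   0.5175] op 0.0386 t21.23
0.0880 [0.5272 0.0107 0.0877] [-0.318  -0.6618  0.5592] op 0.0387 t21.58
0.0860 [0.5274 0.0107 0.0859] [ 0.332  -0.2398  0.1994] op 0.0390 t21.93
0.0840 [0.5279 0.0104 0.0844] [-0.502  -1.241   3.3596] op 0.0387 t22.28
0.0825 [0.5277 0.0102 0.0833] [-2.2814 -1.2849  7.6524] op 0.0385 t22.63
0.0810 [0.5279 0.0098 0.082 ] [-1.8189 -1.6717  7.8544] op 0.0388 t22.98
0.0795 [0.5272 0.01   0.079 ] [ 0.7636 -2.9066 -0.6856] op 0.0392 t23.33
0.0780 [0.5273 0.0102 0.077 ] [ 1.6955 -2.7051 -7.1443] op 0.0389 t23.68
0.0765 [0.5268 0.0104 0.0758] [  3.1031  -3.6836 -10.416 ] op 0.0384 t24.03
0.0750 [0.5271 0.0108 0.075 ] [ 0.5694 -3.5896 -6.2751] op 0.0388 t24.38
```

Run:
```python
from m import *
c=[.5275,.0112]
for z in(.074,.073,.072,.071,.070,.069,.068,.067,.0665):
    env.move_l([*c,z],v=.04); e=ee(3);g=fz(3)-[0,0,-.5]; print("%.4f"%z,e,g,"op %.4f t%.2f"%(env.get_opening(),env.get_clock()))
    if g[2]>10 or e[2]<.0694 or np.hypot(g[0],g[1])>8: print("stop");break
pic(7)
from seg import *
P=[.5275,.0108]; s=ld("scene7.npy");x,y,w,h=222,120,60,75
im=up(s,x,y,w,h);v=im[:,:,::-1].copy()
for r,z,col in((.02,e[2]-.0075,(0,0,255)),(.02,e[2]+.0385,(0,0,255)),(.03,e[2]-.0075,(0,255,0)),(.026,.038,(255,0,0))):
  for q in np.linspace(0,2*np.pi,60):
    q=proj(s,[P[0]+r*np.cos(q),P[1]+r*np.sin(q),z]);cv2.circle(v,(int((q[0]-x+.5)*8),int((q[1]-y+.5)*8)),1,col,-1)
cv2.imwrite("pics/c7.png",cv2.convertScaleAbs(v,alpha=1.5))
```

```text
0.0740 [0.5274 0.0115 0.0742] [ 0.0764 -2.6468 -3.9428] op 0.0389 t24.73
0.0730 [0.5279 0.0114 0.0735] [-0.67   -2.2241  1.3266] op 0.0389 t25.08
0.0720 [0.528  0.0114 0.0725] [-1.1222 -1.5461  3.7487] op 0.0389 t25.43
0.0710 [0.528  0.0114 0.0714] [-2.1204 -1.6283  5.7492] op 0.0385 t25.78
0.0700 [0.528  0.0114 0.0705] [-1.715  -1.5715  6.6706] op 0.0388 t26.13
0.0690 [0.528  0.0114 0.0697] [-2.9847 -2.0633  7.7708] op 0.0392 t26.48
0.0680 [0.5281 0.0114 0.069 ] [-2.7845 -1.1176  9.9778] op 0.0387 t26.83
stop
```

View pics/c7.png

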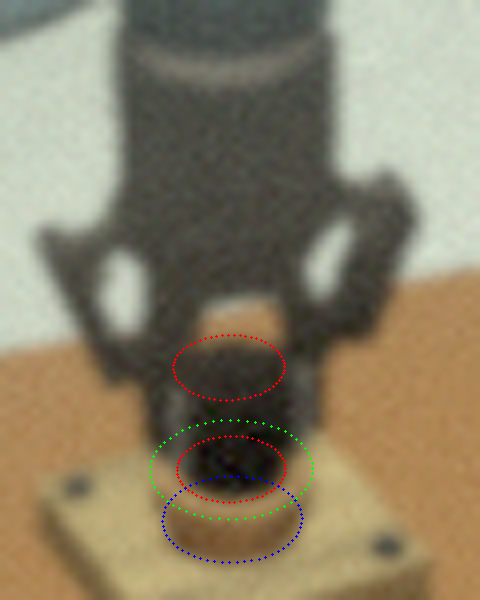

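Run:
```python
from m import *
env.move_l([.5275,.0112,.0674],v=.03)
for _ in range(3): env.sleep(.4); print(ee(3),fz()+[0,0,.5],env.get_opening(),env.get_clock())
pic(8)
from h import *
s=ld("scene8.npy");t=ld("top8.npy");cv2.imwrite("pics/c8.png",np.hstack([crop(s,222,120,60,75,6,0),cv2.resize(cv2.convertScaleAbs(t["pixels"][100:300,60:460,::-1],alpha=1.5),(430,450))[:450]]))
```

```text
[0.5281 0.0114 0.0686] [-3.2551 -1.1093 10.748 ] 0.03853963006480052 27.7
[0.5281 0.0114 0.0686] [-3.1209 -1.8333 11.0782] 0.03918612439235536 28.2167
[0.5281 0.0114 0.0686] [-3.3847 -1.3558 10.4543] 0.03896591696461148 28.7333
```

View pics/c8.png

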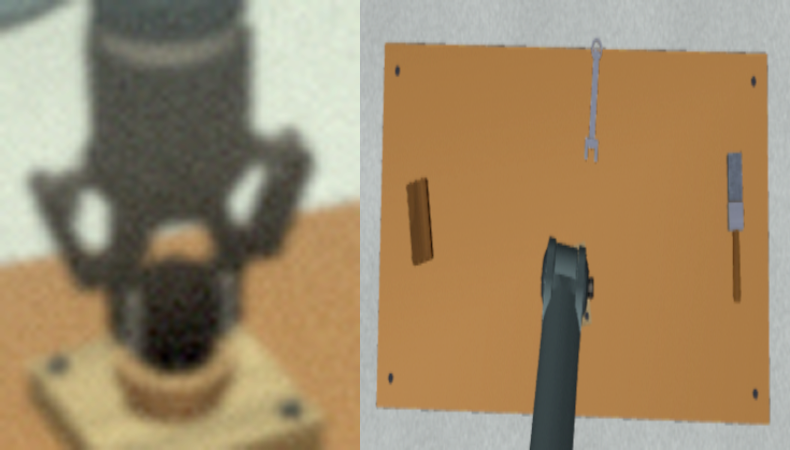

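The force holds steady at about 10.5–11 N, which means the floor is about 4 mm down. The cap rim sits on the collar, and the wrench, brush and offcut are where they started.

Run:
```python
from station import env
print(env.hand_in(),env.get_clock())
```

```text
the job is handed in; nothing more can be done
the job is handed in; nothing more can be done
```

The collar is in the pocket over the stud, and the snap cap is clicked on. I handed the job in at about 29 s with the cap still gripped and pressed down.

- **Collar:** after I let go, its outline matched the seated height in both views (top face 28 mm above the mouth).
- **Click:** the lip met the balls where expected, with the rim about 9.5 mm below the stud's tip. The push rose to about 8 N at the points I sampled, against the stated 12 N or so. It then reversed sharply as the lip passed the balls.
- **Final press:** the force holds steady at 10.5–11 N. By force, the sprung floor is about 4 mm down. By tool travel past the collar's top it is nearer 5 mm, so the floor may be close to bottomed. I could not read the floor directly.
- **Cap grip:** the opening stayed at about 39 mm throughout. About 3 N of side force remained at the end, and the tool sat about 0.6–0.8 mm off the measured pocket centre.
- **Other objects:** the last overhead picture shows the wrench, brush and offcut still in place, judged by eye.

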